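Weigh the teal measuring cylinder

TASK

Stand the stoppered measuring cylinder with the teal stopper upright in the middle of the balance's round steel pan, ready for weighing. It is top-heavy and tips easily: take it near the top, lift it clear of the bench, carry it upright and lower it gently onto the pan. Leave the orange and the cream cylinder standing where they are.

Things in the scene. Friction and masses are not known exactly. Their poses are not given: they have to be found in the camera images.
- teal_cylinder: cylinder to weigh: round teal foot 60 mm wide, 12 mm high; clear tube 32 mm wide with dark rings; solid teal stopper 40 mm wide from 180 mm up to the very top at 215 mm, fast in the tube, may be gripped. 0.16 to 0.29 kg, centre of mass about 136 mm up: tips at about 12 degrees. Origin: centre of the foot's underside, on the bench (z = 0), at the robot's left; z up the tube; yaw meaningless.
- orange_cylinder: bystander of the same shape, size and weight, with orange foot and stopper; same origin and axes. The three cylinders stand at least 110 mm apart, centre to centre.
- cream_cylinder: bystander of the same shape, size and weight, with cream foot and stopper; same origin and axes.
- balance: balance fixed to the bench at the robot's right. Origin: on the bench below the centre of its round steel pan, 120 mm wide, rigid, level, upper face 72 mm above the origin; z up. White housing 56 mm high, reaching 160 mm from the origin along -x (display side), 100 mm along +x and either side. Between cylinders and balance nothing stands but the other cylinders.

How it is judged:
By the outcome, as a careful person would: the job done as asked, in the order asked, and still so for the second after the job is handed in, with the robot touching nothing.
It also fails if it takes over 45 s, if anything falls off the work surface, if the arm or the gripper's body presses on something with over 40 N, if the wrist force passes 120 N, or if a joint passes its speed limit or range.

ROBOT

A 6-joint arm with a two-finger parallel gripper is mounted at the origin on the work surface. World frame = base frame: x ahead of the robot, y to its left, z up, the work surface at z = 0. Lengths are in m, angles in rad, forces in N, time in s.
With the tool pointing down it reaches from about 0.375 to 0.9 m from the base axis. Payload 3.1 kg.
Tool frame: the origin (TCP) lies at the very end of the fingers, on their centre line; the grasp point (between the pads) lies 19 mm behind it; z points along the fingers, y is the line along which they close (so a half turn about z gives the same grasp; the last joint's range is limited). The gripper opens to 85 mm and grips with 20 to 120 N. Pads are 22 mm wide; open, the fingers measure 114 mm over their backs; the gripper's body (76 mm by 85 mm) begins 54 mm behind the grasp point. The pads swing forward as they close: fully open they stand 13 mm farther back than shut.
Start: joints at [-1.319, 0.527, 1.433, -0, 1.181, -0.178], TCP at [0.261, -0.568, 0.207] pointing down, gripper open.
Joint ranges: [-3.08, 3.08], [-0.75, 2.2], [0.22, 2.44], [-1.43, 4.57], [0, 2.65], [-2.85, 2.85]. Speed limits (rad/s): [2.79, 2.79, 3.14, 3.14, 3.14, 3.14].

INTERFACE

Orientations are given as a unit quaternion [x, y, z, w].
In Python, from station import manip gives the robot as it stands.
- The arm moves only by the shell command python3 -m handwheel 'ROWS' [FORCE]. ROWS is JSON, a list of rows, each a list of 7 numbers: the shift along the world's x, y, z in mm, then the turn, a rotation vector about the world's x, y, z in degrees, then the opening, from 0 (shut) to 1 (fully open). A call has exactly 10 rows; each row shifts and turns the commanded pose from where the row before left it; what a row does not reach is not made up. A row lasts 1/8 s, in which the tool goes at most 62.5 mm and 10.7 degrees, less where a joint would pass 70% of its speed; a pose out of reach is approached as far as the arm can. A call is refused whole if a number of a shift passes 62.5 or a number of a turn 10.7, either way. A call with a gripper value outside its range is refused whole. The fingers move at their own pace and stop on an object; FORCE is the grip in N (left out, the last holds). Time passes only in rows, so rows that do not move let the fingers close, or fill a call up. It gives the time, the measured TCP pose, the force, the opening and the grip force at its end, in the units of the state.
- manip.sense(): the state, without advancing time (a new reading comes with each control period).
- manip.snapshot(name): name is "scene" or "side" or "wrist"; returns the picture (420x560x3 uint8, red, green, blue); there is no depth.
- manip.get_calibration(name): a dict with "K" (3x3 intrinsics, pixels), "rvec" (rotation vector, rad) and "tvec" (3), from world to camera coordinates, as OpenCV has them. Camera axes: x right, y down, z forward; pixel columns grow to the right and rows downward; lengths in m; the calibration is good to about 2 mm. A picture is of the moment at which its call begins: read the wrist's pose just before it. get_calibration takes no time and is no camera call; for the wrist camera it gives the pose at the moment of the call.
- manip.sign_off(): hands the job in; it is judged then, once.
The state is a dict: "t": time; "q": joint angles; "qd": joint speeds; "tau": joint torques, N m; "tcp_pos": TCP position; "tool_rot": TCP orientation; "force": force on the tool from outside, world axes, zero at the start; "ft_torque": the same for the moment, N m; "finger_gap": opening from 0.0 (shut) to 1.0 (fully open); "gripper_force": force on a finger pad.
Only numpy, scipy, OpenCV 4.12 (cv2) and the standard library are available. Lean on these libraries where they do the work, as an engineer would, in place of code of your own. Each camera call takes 0.05 s, during which the arm holds its last target. There are 200 camera calls.

## Working session

There is one attempt and no reset: what is moved stays moved. The work goes in short steps, Python scripts to look and compute and a shell command to move; the robot and the scene stay as the last step left them, time stands still between calls to the robot, and variables do not carry over. Pictures are saved under pics/ and viewed, at most 10 in all, crops included, and the job is handed in when it is done.

```bash
mkdir -p pics
cat > h.py <<'E'
import numpy as np, cv2
from station import manip
def cal(n):
    c=manip.get_calibration(n); return np.array(c["K"],float),cv2.Rodrigues(np.array(c["rvec"],float))[0],np.array(c["tvec"],float).ravel()
def ray(n,u,v):
    K,R,t=cal(n); d=R.T@np.linalg.solve(K,[u,v,1.]); return -R.T@t,d
def onz(n,u,v,z):
    o,d=ray(n,u,v); return o+d*(z-o[2])/d[2]
def proj(n,p):
    K,R,t=cal(n); q=K@(R@np.array(p,float)+t); return q[:2]/q[2]
E
python3 - <<'E'
from h import *
a=manip.snapshot("scene");b=manip.snapshot("side")
cv2.imwrite("pics/scene0.png",a[:,:,::-1]);cv2.imwrite("pics/side0.png",b[:,:,::-1])
for n in("scene","side"):
    K,R,t=cal(n);print(n,-R.T@t,K[0,0])
s=manip.sense();print(s["t"],s["tool_rot"])
E
```

```text
scene [ 1.15425353 -0.2734064   0.57445029] 493.4249676711302
side [ 0.29268935 -0.36252719  0.49573849] 389.04253828944877
0.1 [ 9.76892451e-01  2.13729249e-01 -3.07641731e-05 -9.72413165e-04]
```

View pics/scene0.png

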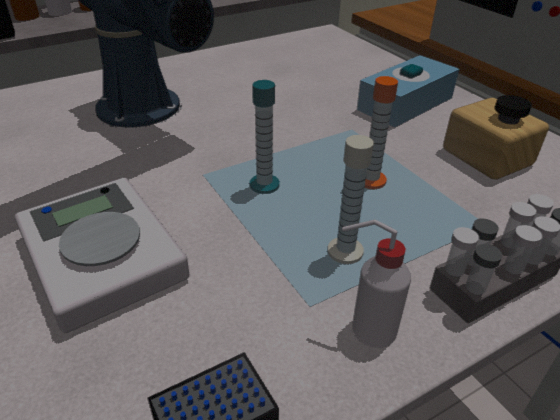

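View pics/side0.png

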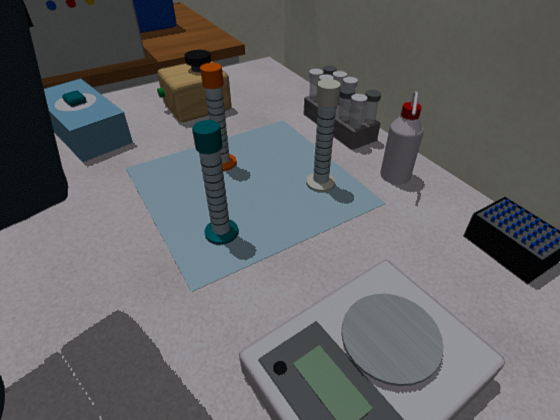

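The scene view shows the teal stopper at (264,94) with its foot at (265,184), the orange stopper at (385,90), the cream one at (358,150) and the pan at (100,238). The side view shows the teal stopper at (207,137) with its foot at (221,232), and the pan at (392,338).

```bash
cat > m.py <<'E'
from h import *
def tri(p1,p2):
    (o1,d1),(o2,d2)=ray("scene",*p1),ray("side",*p2)
    s=np.linalg.lstsq(np.c_[d1,-d2],o2-o1,rcond=None)[0]
    a,b=o1+s[0]*d1,o2+s[1]*d2; return (a+b)/2*1000,np.linalg.norm(a-b)*1000
im={n:cv2.imread(f"pics/{n}0.png") for n in("scene","side")}
B={"scene":{"teal_st":(250,78,278,110),"teal_ft":(245,170,285,197),"or_st":(370,75,402,106),"or_ft":(355,165,392,192)},
 "side":{"teal_st":(190,120,226,156),"teal_ft":(200,215,243,245),"or_st":(198,62,226,90),"or_ft":(205,150,242,175)}}
C={}
for n in im:
    hsv=cv2.cvtColor(im[n],cv2.COLOR_BGR2HSV)
    for k,(x0,y0,x1,y1) in B[n].items():
        r=((82,120,30),(98,255,255)) if "teal" in k else ((3,150,60),(15,255,255))
        m=cv2.inRange(hsv,*r)[y0:y1,x0:x1]
        ys,xs=np.nonzero(m); 
        C[n,k]=((xs.min()+xs.max())/2+x0,(ys.min()+ys.max())/2+y0); print(n,k,C[n,k],xs.min()+x0,xs.max()+x0,ys.min()+y0,ys.max()+y0,m.sum()//255)
for k in B["side"]: print(k,*[np.round(v,1) for v in tri(C["scene",k],C["side",k])])
print("cream",*tri((358,150),(328,94)),onz("scene",346,249,.006),onz("side",321,182,.006))
# pan: flood fill then ellipse -> plane 72 mm
for n,p in(("scene",(100,238)),("side",(392,338))):
    m=np.zeros((422,562),np.uint8); g=cv2.GaussianBlur(im[n],(3,3),0)
    cv2.floodFill(g,m,p,0,(9,)*3,(9,)*3,cv2.FLOODFILL_MASK_ONLY|cv2.FLOODFILL_FIXED_RANGE|(255<<8))
    m=cv2.morphologyEx(m[1:-1,1:-1],cv2.MORPH_CLOSE,np.ones((5,5)))
    c=max(cv2.findContours(m,0,1)[0],key=cv2.contourArea)[:,0]
    c=cv2.convexHull(c)[:,0]
    P=np.array([onz(n,*q,.072)[:2] for q in c]); (x,y),r=cv2.minEnclosingCircle(P.astype(np.float32)*1000)
    e=cv2.fitEllipse(P.astype(np.float32)*1000); print(n,"pan",x,y,r,e)
E
python3 m.py
```

```text
scene teal_st (np.float64(263.5), np.float64(87.5)) 253 274 80 95 158
scene teal_ft (np.float64(264.0), np.float64(183.5)) 250 278 176 191 177
scene or_st (np.float64(385.5), np.float64(89.0)) 374 397 76 102 431
scene or_ft (np.float64(375.5), np.float64(179.5)) 366 385 173 186 146
side teal_st (np.float64(207.0), np.float64(136.5)) 193 221 120 153 711
side teal_ft (np.float64(221.0), np.float64(231.5)) 205 237 220 243 412
side or_st (np.float64(211.0), np.float64(75.0)) 200 222 62 88 477
side or_ft (np.float64(228.5), np.float64(162.0)) 222 235 154 170 125
teal_st [453.5 110.7 203.5] 7.5
teal_ft [454.7 111.7   3.8] 0.9
or_st [547.5 307.1 198.1] 1.4
or_ft [559.5 304.3   5.7] 8.7
cream [688.88246454 136.24059965 197.52063703] 3.6884125281929894 [0.69052963 0.13764481 0.006     ] [0.6886276  0.13363871 0.006     ]
scene pan 532.94287109375 -221.33758544921875 60.55125045776367 ((533.8219604492188, -221.0886688232422), (114.7388916015625, 119.03570556640625), 173.45468139648438)
side pan 532.3787841796875 -221.4379425048828 60.66326904296875 ((533.3313598632812, -219.76345825195312), (116.53380584716797, 118.54623413085938), 38.77680587768555)
```

Two views agree. The teal cylinder is at (454,111) with its stopper at about 200 mm, and the pan is at (533,-221) with a radius of 60.5 mm against the 60 expected. Next I move above the teal cylinder, at safe height.

```bash
python3 -m handwheel '[[0,15,47,0,0,0,1],[0,25,46,0,0,0,1],[20,45,0,0,0,0,1],[20,45,0,0,0,0,1],[20,45,0,0,0,0,1],[20,45,0,0,0,0,1],[20,45,0,0,0,0,1],[20,45,0,0,0,0,1],[20,45,0,0,0,0,1],[20,45,0,0,0,0,1]]' 40 && python3 -m handwheel '[[6,45,0,0,0,0,1],[6,45,0,0,0,0,1],[6,45,0,0,0,0,1],[6,45,0,0,0,0,1],[6,35,0,0,0,0,1],[3,24,0,0,0,0,1],[0,0,0,0,0,0,1],[0,0,0,0,0,0,1],[0,0,0,0,0,0,1],[0,0,0,0,0,0,1]]'
```

```text
t: 1.35
tcp_pos: [0.4212, -0.1662, 0.2996]
tool_rot: [0.977, 0.214, -0.0, -0.0]
force: [0.4, -0.1, -0.5]
finger_gap: 0.998
gripper_force: 0.0
t: 2.6
tcp_pos: [0.454, 0.0704, 0.2998]
tool_rot: [0.977, 0.213, -0.0, 0.0]
force: [-0.7, 0.3, -0.1]
finger_gap: 0.999
gripper_force: 0.0
```

Run:
```python
from h import *
s=manip.sense();print(s["t"],s["tcp_pos"],s["tool_rot"],s["finger_gap"],s["force"])
a=manip.snapshot("wrist");cv2.imwrite("pics/w1.png",a[:,:,::-1])
print(proj("wrist",[.454,.111,.215]),proj("wrist",[.454,.111,.006]))
hsv=cv2.cvtColor(a,cv2.COLOR_RGB2HSV);m=cv2.inRange(hsv,(82,120,30),(98,255,255))
for c in cv2.findContours(m,0,1)[0]:
    if cv2.contourArea(c)>200: print(cv2.minEnclosingCircle(c),cv2.boundingRect(c))
```

```text
2.6 [0.45398818 0.07036725 0.29978206] [ 9.77041186e-01  2.13050493e-01 -7.71499886e-05  4.29294308e-05] 0.9990224583414531 [-0.72084128  0.3023492  -0.07217407]
[235.49877488 185.88873841] [254.52230011 155.40531307]
((234.07142639160156, 185.40475463867188), 23.07508087158203) (212, 164, 46, 45)
((253.34091186523438, 155.7045440673828), 19.854656219482422) (234, 136, 39, 39)
```

View pics/w1.png

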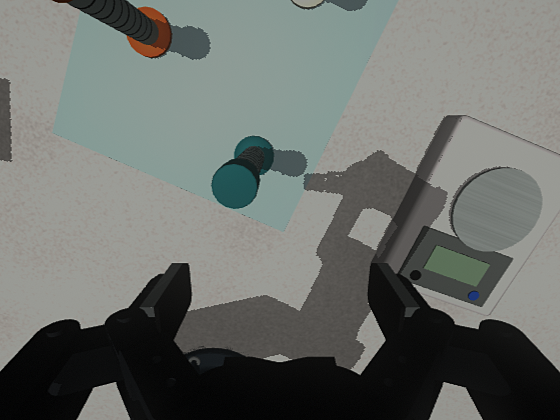

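The wrist view shows the stopper at (234,185), with (235,186) predicted, so the estimate holds. I still need +41 mm in y, then the descent.

```bash
python3 -m handwheel '[[0,21,0,0,0,0,1],[0,20,0,0,0,0,1],[0,0,0,0,0,0,1],[0,0,-25,0,0,0,1],[0,0,-30,0,0,0,1],[0,0,-30,0,0,0,1],[0,0,-22,0,0,0,1],[0,0,-15,0,0,0,1],[0,0,0,0,0,0,1],[0,0,0,0,0,0,1]]' 40
python3 - <<'E'
from h import *
for n in("scene","side"):
    a=manip.snapshot(n);p=proj(n,[.454,.111,.2]).astype(int);x,y=np.clip(p-90,0,None);cv2.imwrite(f"pics/{n}1.png",cv2.resize(a[y:y+180,x:x+180,::-1],(400,400)))
cv2.imwrite("pics/g1.png",np.hstack([cv2.imread("pics/scene1.png"),cv2.imread("pics/side1.png")]))
E
```

```text
t: 3.9
tcp_pos: [0.4546, 0.1116, 0.1784]
tool_rot: [0.977, 0.214, 0.001, 0.0]
force: [0.6, 0.5, -0.2]
finger_gap: 0.997
gripper_force: 0.0
```

View pics/g1.png

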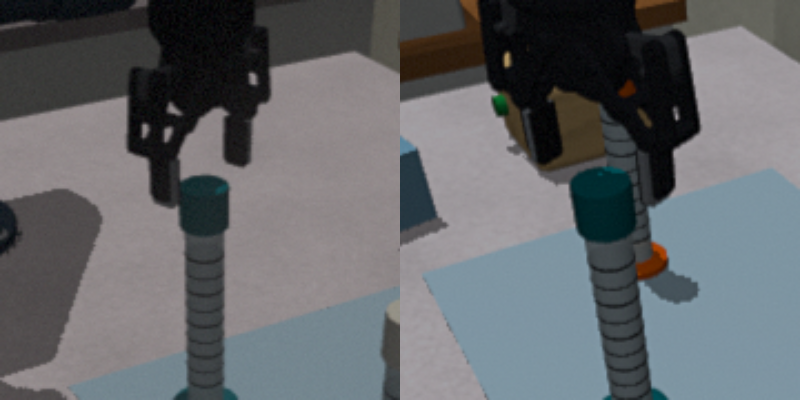

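In both views the fingertips straddle the stopper and are centred on it, but they look higher than I expected. I'll triangulate the tips and check before closing.

```bash
python3 - <<'E' 2>&1 | tail -8
from m import *
s=180/400
def o(n,u,v):
    x,y=np.clip(proj(n,[.454,.111,.2]).astype(int)-90,0,None); return (x+u*s,y+v*s)
for nm,a,b in(("A",(165,204),(655-400,203)),("B",(237,164),(543-400,162)),("top",(204,185),(603-400,178)),("stlow",(205,228),(608-400,228))):
    print(nm,*tri(o("scene",*a),o("side",*b)))
st=manip.sense();print(st["tcp_pos"],st["q"])
E
```

```text
scene pan 532.94287109375 -221.33758544921875 60.55125045776367 ((533.8219604492188, -221.0886688232422), (114.7388916015625, 119.03570556640625), 173.45468139648438)
side pan 532.3787841796875 -221.4379425048828 60.66326904296875 ((533.3313598632812, -219.76345825195312), (116.53380584716797, 118.54623413085938), 38.77680587768555)
A [473.68280981  68.52999276 215.27586371] 0.2729418374290316
B [433.80005607 154.56775    213.94423562] 0.6234159090151311
top [458.06183121 110.96172795 215.64388333] 1.4291653719454274
stlow [456.82211348 112.18748218 178.22593498] 0.9316382920079447
[0.45477155 0.11187386 0.17862318] [ 2.00450507e-03  3.60249435e-01  1.84727193e+00 -1.47190898e-04
  9.32156633e-01  1.14230145e+00]
```

The tips measure about 23 mm higher than the TCP reading implies, while the stopper measures correctly (178 to 215 mm). Lowering 20 mm is safe under either reading, because the body stays above 0.23. I'll lower, close partly and look again.

```bash
python3 -m handwheel '[[0,0,-7,0,0,0,1],[0,0,-7,0,0,0,1],[0,0,-6,0,0,0,0.65],[0,0,0,0,0,0,0.65],[0,0,0,0,0,0,0.65],[0,0,0,0,0,0,0.65],[0,0,0,0,0,0,0.65],[0,0,0,0,0,0,0.65],[0,0,0,0,0,0,0.65],[0,0,0,0,0,0,0.65]]' 40
python3 - <<'E'
from h import *
for n in("scene","side"):
    a=manip.snapshot(n);p=proj(n,[.454,.111,.2]).astype(int);x,y=np.clip(p-90,0,None);cv2.imwrite(f"pics/{n}2.png",cv2.resize(a[y:y+180,x:x+180,::-1],(400,400)))
cv2.imwrite("pics/g2.png",np.hstack([cv2.imread("pics/scene2.png"),cv2.imread("pics/side2.png")]))
E
```

```text
t: 5.25
tcp_pos: [0.454, 0.1121, 0.1579]
tool_rot: [0.977, 0.214, 0.0, 0.0]
force: [0.0, 0.6, -0.0]
finger_gap: 0.649
gripper_force: 0.0
```

View pics/g2.png

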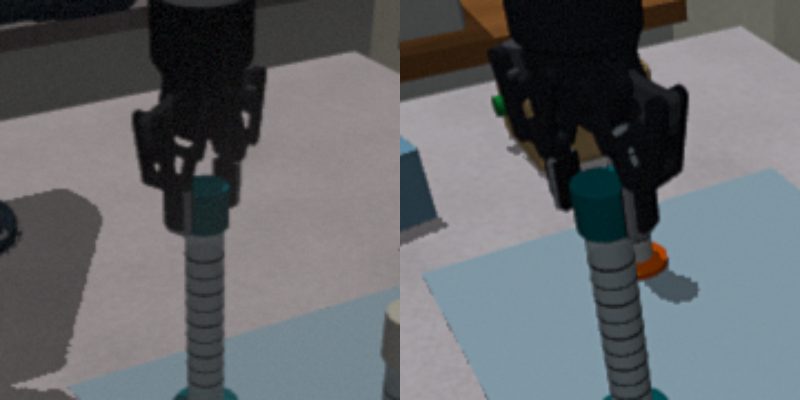

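The near fingertip is now at scene crop (178,234) and side crop (240,234). The far one is at about (232,206) and (165,208).

```bash
python3 - <<'E' 2>&1 | tail -2
from m import *
s=180/400
def o(n,u,v):
    x,y=np.clip(proj(n,[.454,.111,.2]).astype(int)-90,0,None); return (x+u*s,y+v*s)
for nm,a,b in(("A",(178,234),(640-400,234)),("B",(232,206),(565-400,208))):
    print(nm,*tri(o("scene",*a),o("side",*b)))
E
```

```text
A [467.54672382  82.70293244 185.65350898] 2.170172804871991
B [440.23839465 146.32304458 181.66495347] 0.25209925010602274
```

With the fingers closed, the tips should end at about 181 mm, which puts the pad centre near 200 mm on the stopper. That's a good grip height. Closing gradually.

```bash
python3 -m handwheel '[[0,0,0,0,0,0,0.6],[0,0,0,0,0,0,0.57],[0,0,0,0,0,0,0.54],[0,0,0,0,0,0,0.51],[0,0,0,0,0,0,0.49],[0,0,0,0,0,0,0.47],[0,0,0,0,0,0,0.45],[0,0,0,0,0,0,0.4],[0,0,0,0,0,0,0.3],[0,0,0,0,0,0,0.3]]' 45
```

```text
t: 6.6
tcp_pos: [0.454, 0.1123, 0.158]
tool_rot: [0.977, 0.214, 0.0, -0.0]
force: [-0.8, 1.2, 4.4]
finger_gap: 0.451
gripper_force: 44.9
```

```bash
python3 -m handwheel '[[0,0,3,0,0,0,0.3],[0,0,8,0,0,0,0.3],[0,0,14,0,0,0,0.3],[0,0,20,0,0,0,0.3],[0,0,22,0,0,0,0.3],[0,0,22,0,0,0,0.3],[0,0,18,0,0,0,0.3],[0,0,11,0,0,0,0.3],[0,0,5,0,0,0,0.3],[0,0,0,0,0,0,0.3]]' 45
python3 - <<'E'
from h import *
L=[]
for n in("scene","side"):
    a=manip.snapshot(n); L.append(cv2.resize(a[:,:,::-1],(400,300)))
cv2.imwrite("pics/g3.png",np.hstack(L))
E
```

```text
t: 7.85
tcp_pos: [0.4539, 0.1121, 0.2807]
tool_rot: [0.977, 0.214, -0.0, -0.0]
force: [-0.1, 0.3, -2.2]
finger_gap: 0.455
gripper_force: 45.4
```

View pics/g3.png

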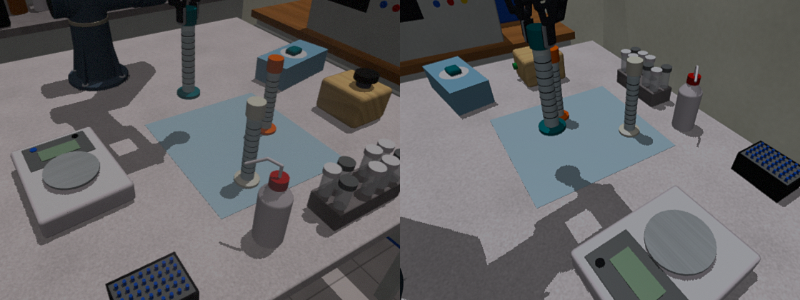

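The cylinder is lifted, upright, with its foot at about 123 mm and a 2.2 N load. The other two still stand where they were. Now I carry it to the pan: +79 in x, -333 in y.

```bash
python3 -m handwheel '[[2,-10,0,0,0,0,0.3],[6,-25,0,0,0,0,0.3],[10,-40,0,0,0,0,0.3],[11,-48,0,0,0,0,0.3],[11,-48,0,0,0,0,0.3],[11,-48,0,0,0,0,0.3],[11,-45,0,0,0,0,0.3],[9,-35,0,0,0,0,0.3],[5,-22,0,0,0,0,0.3],[3,-12,0,0,0,0,0.3]]' 45; python3 -m handwheel '[[0,0,0,0,0,0,0.3],[0,0,0,0,0,0,0.3],[0,0,-3,0,0,0,0.3],[0,0,-7,0,0,0,0.3],[0,0,-9,0,0,0,0.3],[0,0,-8,0,0,0,0.3],[0,0,-5,0,0,0,0.3],[0,0,-3,0,0,0,0.3],[0,0,0,0,0,0,0.3],[0,0,0,0,0,0,0.3]]' 45;  python3 - <<'E'
from h import *
L=[]
for n in("scene","side"):
    a=manip.snapshot(n); cv2.imwrite(f"pics/{n}4.png",a[:,:,::-1]);p=proj(n,[.533,-.221,.14]).astype(int)
    x=int(np.clip(p[0]-110,0,340));y=int(np.clip(p[1]-110,0,200));print(n,x,y,proj(n,[.533,-.221,.087]),proj(n,[.533,-.221,.072])); L.append(cv2.resize(a[y:y+220,x:x+220,::-1],(400,400)))
    hsv=cv2.cvtColor(a,cv2.COLOR_RGB2HSV);m=cv2.inRange(hsv,(82,120,30),(98,255,255))
    for c in cv2.findContours(m,0,1)[0]:
        if cv2.contourArea(c)>100: print(cv2.boundingRect(c))
cv2.imwrite("pics/g4.png",np.hstack(L))
E
```

```text
t: 9.2
tcp_pos: [0.5328, -0.2218, 0.2803]
tool_rot: [0.977, 0.213, -0.0, -0.001]
force: [-1.2, -0.3, -1.7]
finger_gap: 0.458
gripper_force: 45.6
t: 10.45
tcp_pos: [0.5332, -0.221, 0.2461]
tool_rot: [0.977, 0.214, 0.0, 0.0]
force: [0.1, 0.1, -1.1]
finger_gap: 0.453
gripper_force: 45.6
scene 0 89 [ 96.94068049 227.77134118] [ 99.05194806 235.19401132]
(76, 212, 41, 29)
(47, 91, 29, 32)
(402, 64, 21, 13)
side 293 192 [394.15680882 328.39630279] [391.75664569 335.12910543]
(371, 303, 52, 48)
(416, 170, 57, 60)
(62, 90, 23, 16)
```

View pics/g4.png

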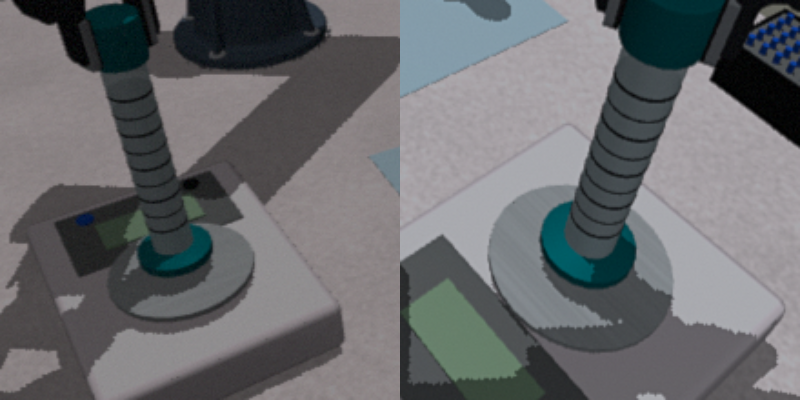

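The cylinder hangs over the pan at the right spot. I'll triangulate the foot and stopper to check centring and tilt before lowering.

```bash
python3 - <<'E' 2>&1 | tail -2
from m import *
print("foot",*tri((96.3,226.3),(396.8,326.8)))
print("stop",*tri((61.3,106.8),(444.3,199.8)))
E
```

```text
foot [ 534.66381422 -221.95296525   91.16680268] 1.0700532642023617
stop [ 533.39773437 -223.37871001  288.22808364] 2.11612571561336
```

```bash
python3 -m handwheel '[[0,0,-2,0,0,0,0.3],[0,0,-3,0,0,0,0.3],[0,0,-3,0,0,0,0.3],[0,0,-2,0,0,0,0.3],[0,0,-2,0,0,0,0.3],[0,0,-1,0,0,0,0.3],[0,0,0,0,0,0,0.3],[0,0,0,0,0,0,0.3],[0,0,0,0,0,0,0.3],[0,0,0,0,0,0,0.3]]' 45
```

```text
t: 11.8
tcp_pos: [0.5331, -0.2209, 0.2329]
tool_rot: [0.977, 0.214, 0.0, 0.0]
force: [0.3, -0.2, -1.7]
finger_gap: 0.456
gripper_force: 45.6
```

Not in contact yet. Expected contact is about 3 mm further down.

```bash
python3 -m handwheel '[[0,0,-0.5,0,0,0,0.3],[0,0,-0.5,0,0,0,0.3],[0,0,-0.5,0,0,0,0.3],[0,0,-0.5,0,0,0,0.3],[0,0,-0.5,0,0,0,0.3],[0,0,0,0,0,0,0.3],[0,0,0,0,0,0,0.3],[0,0,0,0,0,0,0.3],[0,0,0,0,0,0,0.3],[0,0,0,0,0,0,0.3]]' 45
```

```text
t: 13.05
tcp_pos: [0.533, -0.2209, 0.2303]
tool_rot: [0.977, 0.214, 0.0, 0.0]
force: [-0.6, 0.5, -1.8]
finger_gap: 0.452
gripper_force: 45.6
```

```bash
python3 -m handwheel '[[0,0,-0.5,0,0,0,0.3],[0,0,-0.5,0,0,0,0.3],[0,0,-0.5,0,0,0,0.3],[0,0,0,0,0,0,0.3],[0,0,0,0,0,0,0.3],[0,0,0,0,0,0,0.3],[0,0,0,0,0,0,0.3],[0,0,0,0,0,0,0.3],[0,0,0,0,0,0,0.3],[0,0,0,0,0,0,0.3]]' 45
```

```text
t: 14.3
tcp_pos: [0.5333, -0.2208, 0.23]
tool_rot: [0.977, 0.214, 0.0, 0.0]
force: [-0.8, -0.2, 4.7]
finger_gap: 0.457
gripper_force: 46.4
```

Contact is at the expected height (TCP 0.230, 4.7 N). Releasing gradually with low grip, then rising.

```bash
python3 -m handwheel '[[0,0,0,0,0,0,0.42],[0,0,0,0,0,0,0.45],[0,0,0,0,0,0,0.47],[0,0,0,0,0,0,0.49],[0,0,0,0,0,0,0.52],[0,0,0,0,0,0,0.57],[0,0,0,0,0,0,0.65],[0,0,0,0,0,0,0.8],[0,0,0,0,0,0,1],[0,0,0,0,0,0,1]]' 20
python3 - <<'E'
from h import *
L=[]
for n in("scene","side"):
    a=manip.snapshot(n); L.append(cv2.resize(a[:,:,::-1],(400,300)))
cv2.imwrite("pics/g5.png",np.hstack(L)); s=manip.sense(); print(s["force"],s["finger_gap"])
E
```

```text
t: 15.55
tcp_pos: [0.533, -0.2209, 0.2288]
tool_rot: [0.977, 0.214, 0.0, 0.0]
force: [0.2, 1.1, -0.8]
finger_gap: 0.997
gripper_force: 0.0
[-0.07224857 -0.32133554 -0.07016917] 1.0017968643790085
```

View pics/g5.png

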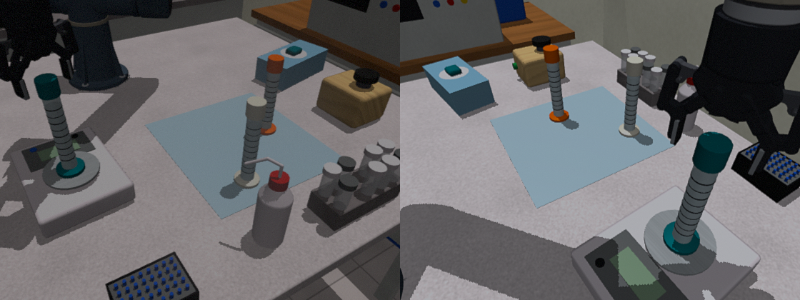

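The teal cylinder stands on the pan at scene (70,170) and side (283,238), with the fingers open and clear of it. Now I raise the arm straight up and take a last check.

```bash
python3 -m handwheel '[[0,0,5,0,0,0,1],[0,0,10,0,0,0,1],[0,0,15,0,0,0,1],[0,0,20,0,0,0,1],[0,0,20,0,0,0,1],[0,0,15,0,0,0,1],[0,0,10,0,0,0,1],[0,0,5,0,0,0,1],[0,0,0,0,0,0,1],[0,0,0,0,0,0,1]]' 20
python3 - <<'E'
from h import *
L=[]
for n in("scene","side"):
    a=manip.snapshot(n); cv2.imwrite(f"pics/{n}6.png",a[:,:,::-1]); L.append(cv2.resize(a[:,:,::-1],(400,300)))
    hsv=cv2.cvtColor(a,cv2.COLOR_RGB2HSV);m=cv2.inRange(hsv,(82,120,30),(98,255,255))
    for c in cv2.findContours(m,0,1)[0]:
        if cv2.contourArea(c)>100:
            x,y,w,h=cv2.boundingRect(c);print(n,x+w/2-.5,y+h/2-.5,w,h)
    print(proj(n,[.533,-.221,.078]),proj(n,[.533,-.221,.27]))
cv2.imwrite("pics/g6.png",np.hstack(L))
E
```

```text
t: 16.9
tcp_pos: [0.5327, -0.2207, 0.3281]
tool_rot: [0.977, 0.214, -0.001, -0.001]
force: [-0.6, -0.4, -0.5]
finger_gap: 1.0
gripper_force: 0.0
scene 98.5 234.0 40 29
scene 63.5 121.0 32 37
scene 411.5 70.0 22 13
[ 98.21368973 232.24691206] [ 66.20444287 119.71068793]
side 394.0 333.0 51 47
side 439.0 213.5 53 58
side 73.0 97.5 23 14
[392.70418933 332.4711093 ] [435.07977667 213.60149483]
```

View pics/g6.png

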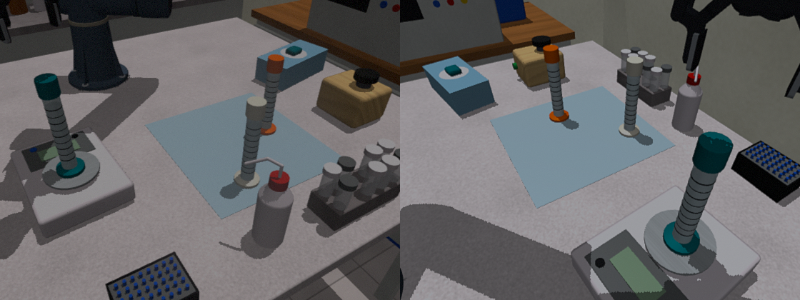

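The cylinder stands upright in the middle of the pan, within about 2 mm. The gripper is clear, and the orange and cream cylinders haven't moved.

```bash
python3 -c "
from station import manip
print(manip.sign_off())"
```

```text
the job is handed in; nothing more can be done
None
```

The teal cylinder is standing upright in the middle of the balance pan (within about 2 mm by camera), the orange and cream cylinders still stand where they were, and the job was handed in at about 17 s on the robot's clock.

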